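# Trace the contour plate with the sprung stylus

## Robot

A 7-joint arm with a two-finger parallel gripper is mounted at the origin on a cart in front of the work surface, level with it; the furniture and walls round the work are solid. World frame = base frame: x ahead of the robot, y to its left, z up, the work surface at z = 0. Lengths are in m, angles in degrees, forces in N, time in s.
With the tool pointing down it reaches from about 0.4 to 0.875 m from the base axis. Payload 19.3 kg.
Tool frame: the origin (TCP) lies where the fingers leave the gripper's body, on its centre line; the fingertips stand 73 mm ahead of it and the grasp point (between the pads) lies 54 mm ahead of it (manip.tips_ahead is the distance from the TCP to the fingertips, in m); z points along the fingers, y is the line along which they close (so a half turn about z gives the same grasp; the last joint's range is limited). The gripper opens to 85 mm and grips with 20 to 120 N. Pads are 22 mm wide; open, the fingers measure 114 mm over their backs; the gripper's body (76 mm by 85 mm) begins 54 mm behind the grasp point. The pads swing forward as they close: fully open they stand 13 mm farther back than shut.
Start: joints at [62.613, 29.874, -2.08, 91.645, 1.215, 58.505, -6.463], TCP at [0.248, -0.574, 0.304] pointing down, gripper open.
Joint ranges: [-166.77, 166.77], [-17.47, 122.26], [-85.68, 81.53], [9.62, 139.38], [-72.42, 252.41], [9.2, 110.78], [-144.41, 144.41]. Speed limits (degrees/s): [108.29, 108.29, 136.94, 136.94, 172.46, 172.46, 172.46].

## Interface

Orientations are given as [roll, pitch, yaw] about the fixed x, y, z axes, in that order (R = Rz(yaw) Ry(pitch) Rx(roll)).
In Python, from bench import manip gives the robot as it stands. The module is installed in compiled form; this text tells all that it offers. Calls block until the motion is done:
- manip.move_ptp(position, orientation): joint-space move of the TCP to a pose.
- manip.move_l(position, rotation=None, rate=0.15): straight line of the TCP; rotation=None keeps the orientation; rate is the mean speed in m/s.
- manip.move_j(angles): joint-space move.
- manip.gripper_open() and manip.close_gripper(effort=None): open the fingers fully, or close them until they stop; effort is the grip in N (None keeps the last).
- manip.hold(seconds).
- manip.solve_ik(position, orientation): joint angles nearest the present ones, or None.
- manip.observe(): the state.
- manip.capture(name): name is "scene" or "side" or "wrist"; returns the picture (480x640x3 uint8, red, green, blue); there is no depth.
- manip.camera_model(name): a dict with "fovy" (degrees; the focal length in pixels is half the picture's height over the tangent of half this angle, whatever the lens; pixels are square), "cx", "cy" (the principal point, pixels), "eye" and "rotation" of the camera in the world; the wrist camera has in their place "T_tool_cam" (4x4, takes a point from camera to tool coordinates, whose origin is the TCP and whose axes are the flange's). Camera axes: x right, y down, z forward; pixel columns grow to the right and rows downward; lengths in m; the calibration is good to about 2 mm. A picture is of the moment at which its call begins: read the wrist's pose just before it. camera_model takes no time and is no camera call.
A pose or a line that the arm cannot do raises manip.IKError and nothing moves.
- manip.close_job(): hands the job in; it is judged then, once.
Trained networks look in the newest picture that a camera, given by its name, has taken for a name from the list of things; names that differ only in an ending like _2 or _b are one class to them, and where a whole thing is asked for, a point or a joint stands for the part that bears it (a point fixed in the world has none). Each returns a list of dicts, best first, with "conf" (0 to 1); they miss things now and then, are a little off and sometimes report something else, mostly with a low value. They report only what shows in the picture. A call takes as long as a camera call. They do not tell look-alikes from the thing itself.
- manip.spot_in(target, camera): "pixel" ([column, row] in pixels, amid what is visible of it).
- manip.pinpoint(target, camera): "pixel" ([column, row] in pixels: a listed point, or the origin of a listed thing).
The state is a dict: "time_s": time; "qpos": joint angles; "qd": joint speeds; "joint_torque": joint torques, N m; "position": TCP position; "tool_rot": TCP orientation; "wrist_force": force on the tool from outside, world axes, zero at the start; "moment": the same for the moment, N m; "grip_width": opening from 0.0 (shut) to 1.0 (fully open); "grip_force": force on a finger pad.
Only numpy, scipy, OpenCV 4.12 (cv2) and the standard library are available. Lean on these libraries where they do the work, as an engineer would, in place of code of your own. Each camera call takes 0.05 s, during which the arm holds its last target. There are 200 camera calls.

## Task

Take the blue-handled tracing stylus out of its stand and run its sprung ball tip along the wavy top edge of the contour plate in one pass from the green end to the red end, keeping the tip lightly pressed on the edge all the way: it must neither leave the edge between the coloured ends nor be pressed hard (12 N is too much). Then put the stylus back upright in its stand, fully home on its collar, and let go. Do not disturb the bottles, dishes and tape around it.

Things in the scene. Friction and masses are not known exactly. Their poses are not given: they have to be found in the camera images.
- stylus: Tracing stylus, about 130 g, hanging upright in its stand. Origin on its axis in the underside of the steel collar (31 mm diameter, 5 mm thick); z up along it, x and y square to the grip's flats. Above the collar a square blue grip, 20 x 20 mm, from 5 to 51 mm; below it a barrel of 12 mm diameter, 56 mm long, then the sprung tip with an 8 mm ball, lowest point 76 mm below the origin when free.
- stylus_grip (a point): Centre of the stylus's blue 20 x 20 mm grip, 27.5 mm above the underside of the collar and 103.5 mm above the lowest point of the ball when the spring is free. Axes as the stylus's: take hold across either pair of flats, from above.
- stylus_collar (a point): Centre of the underside of the stylus's collar, the face that rests on the stand's rim.
- stylus_ball (a point): Lowest point of the brass ball at the stylus's tip; it moves with the sprung tip. The ball is smooth (friction about 0.15).
- stylus_tip (a joint): How far the sprung tip is pushed up into the stylus's barrel, m: 0 free, 0.006 fully in, where it stops hard. The spring pushes with 1.2 N at 0 and 0.8 N more per mm (6 N fully in); about 3 mm (3.6 N) is good for tracing. The tip counts as pressed above 0.0003.
- stand_mouth (a point): Centre of the rim of the stylus's stand: a grey upright tube on a black round foot of 72 mm diameter, fixed to the worktop, rim 88 mm above it, outer diameter 38 mm, bore 22 mm and 77 mm deep. The stylus goes in from above, ball first; home means that the collar rests flat on the rim.
- contour: Aluminium contour plate, 170 mm long, 16 mm thick, on edge in a dark steel foot (86 x 176 mm, fixed to the worktop), clamped at a small tilt (up to 0.08 rad either way) about its x axis. Origin at the clamp pivot, 34 mm above the worktop; y along the plate towards its green end, x through its thickness, z up across it. It does not give way. Its 16 mm wide top face is the edge to trace.
- green_end (a point): Centre of the flat green end section of the plate's top edge (y = +63 to +85 mm in the plate's frame, 30 mm above the plate's origin): start here. Between the coloured ends the edge rises and falls smoothly in two humps, between 25 and 45 mm above the plate's origin, nowhere steeper than 27 degrees to the plate; its exact shape is not given and must be felt.
- red_end (a point): Centre of the flat red end section of the plate's top edge (y = -63 to -85 mm in the plate's frame, 30 mm above the plate's origin): finish here.
- amber_bottle: Bystander: amber bottle with a white cap, 50 mm diameter, 101 mm tall, origin under its centre.
- petri: Bystander: stack of petri dishes, 90 mm diameter, 47 mm tall, origin under its centre.
- tape_roll: Bystander: roll of beige tape lying flat, 68 x 78 x 19 mm, origin under its centre.
- small_bottle: Bystander: small white bottle with a red cap, 40 mm diameter, 77 mm tall, origin under its centre.
Things that resemble listed ones, but are neither listed nor needed, are in the scene too. Leave any purple or yellow look-alike of the part that bears stand_mouth alone.

How it is judged:
By the outcome, as a careful person would: the job done as asked, in the order asked, and still so for the second after the job is handed in, with the robot touching nothing.
It also fails if it takes over 72 s, if anything falls off the work surface, if the arm or the gripper's body presses on something with over 40 N, if the wrist force passes 120 N, or if a joint passes its speed limit or range.

## Working session

There is one attempt and no reset: what is moved stays moved. The work goes in short steps, each a Python script; the robot and the scene stay as the last script left them, time stands still between calls to the robot, and variables do not carry over. Pictures are saved under pics/ and viewed, at most 10 in all, crops included, and the job is handed in when it is done.

```bash
mkdir -p pics
cat > h.py <<'E'
import numpy as np, cv2
from bench import manip
from scipy.spatial.transform import Rotation as R
def snap(c,name=None):
    o=manip.observe(); im=manip.capture(c)
    if name: cv2.imwrite('pics/'+name,im[:,:,::-1])
    return im,o
def ray(c,px,o=None):
    m=manip.camera_model(c); f=240/np.tan(np.radians(m['fovy']/2))
    d=np.array([(px[0]-m['cx'])/f,(px[1]-m['cy'])/f,1.])
    if c=='wrist':
        T=np.array(m['T_tool_cam']); Rt=R.from_euler('xyz',o['tool_rot'],degrees=True).as_matrix()
        return np.array(o['position'])+Rt@T[:3,3], Rt@T[:3,:3]@d
    return np.array(m['eye']),np.array(m['rotation'])@d
def atz(c,px,z,o=None):
    e,d=ray(c,px,o); return e+d*(z-e[2])/d[2]
def tri(rays):
    A=np.zeros((3,3));b=np.zeros(3)
    for e,d in rays:
        d=d/np.linalg.norm(d);P=np.eye(3)-np.outer(d,d);A+=P;b+=P@e
    return np.linalg.solve(A,b)
E
python3 - <<'E'
from h import *
np.set_printoptions(precision=4,suppress=True)
for c in('scene','side'):
    im,o=snap(c,c+'.png'); print(c,{k:np.round(v,3).tolist() for k,v in manip.camera_model(c).items()})
    for t in('stylus_grip','stylus_collar','stand_mouth','contour','green_end','red_end','stylus_ball','amber_bottle','petri','tape_roll','small_bottle'):
        print(t,[(np.round(d['pixel'],1).tolist(),round(d['conf'],2)) for d in manip.pinpoint(t,c)])
print(o); print(manip.camera_model('wrist'))
E
```

```text
scene {'fovy': 48.218, 'cx': 323.724, 'cy': 240.635, 'eye': [-0.057, 0.708, 0.58], 'rotation': [-116.412, 1.165, -143.729]}
stylus_grip [([403.8, 201.5], 0.58)]
stylus_collar [([406.5, 214.2], 0.81)]
stand_mouth [([408.1, 212.4], 0.78), ([356.3, 201.6], 0.63), ([375.7, 184.6], 0.56)]
contour [([308.2, 286.5], 0.69), ([406.3, 212.5], 0.19)]
green_end [([274.1, 286.2], 0.66), ([406.4, 211.2], 0.44)]
red_end [([337.0, 255.2], 0.75)]
stylus_ball []
amber_bottle [([311.2, 252.4], 0.6)]
petri [([202.9, 372.8], 0.67)]
tape_roll [([258.3, 396.0], 0.85)]
small_bottle [([424.8, 267.2], 0.78)]
side {'fovy': 55.65, 'cx': 320.045, 'cy': 231.834, 'eye': [0.135, 0.633, 0.818], 'rotation': [-132.409, 1.08, -153.527]}
stylus_grip [([367.3, 173.8], 0.46), ([385.7, 231.0], 0.41)]
stylus_collar [([367.8, 183.0], 0.73)]
stand_mouth [([369.9, 183.8], 0.78), ([329.7, 172.6], 0.73), ([334.6, 151.8], 0.61), ([302.1, 264.1], 0.46)]
contour [([305.3, 263.4], 0.69)]
green_end [([280.6, 274.3], 0.92)]
red_end [([320.7, 238.5], 0.65)]
stylus_ball [([278.4, 275.1], 0.55)]
amber_bottle [([293.9, 221.7], 0.77), ([37
[... 224 characters left out ...]
: array([-0.0067, -0.0144, -0.0252,  0.127 , -0.0351,  0.0286,  0.0306]), 'joint_torque': array([ -0.0013, -92.6519,   1.9773, -37.0163,   0.018 ,   0.0021,
        -0.0001]), 'position': array([ 0.2478, -0.5737,  0.3039]), 'tool_rot': array([-179.9977,    0.0013,   23.3652]), 'wrist_force': array([-0.7098,  0.6731,  0.1908]), 'moment': array([0.008 , 0.0251, 0.025 ]), 'grip_force': 0.0, 'grip_width': 0.9978863391931921}
{'fovy': 71.73409630158625, 'cx': 320.39813598440435, 'cy': 238.74689188837402, 'T_tool_cam': array([[-0.0009, -0.9542, -0.2993,  0.0767],
       [ 1.    , -0.001 ,  0.0002,  0.    ],
       [-0.0005, -0.2993,  0.9542, -0.0707],
       [ 0.    ,  0.    ,  0.    ,  1.    ]])}
```

View pics/scene.png

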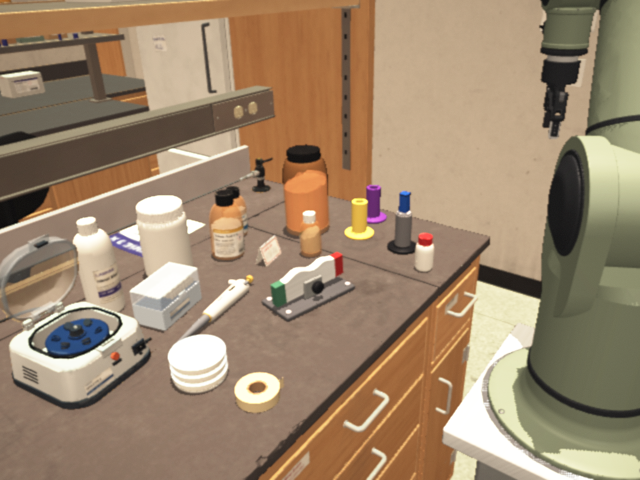

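View pics/side.png

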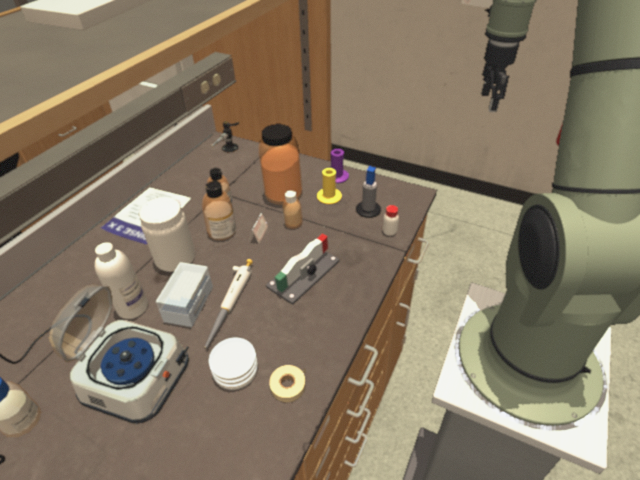

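The scene picture shows the blue-handled stylus in the grey tube with a black foot at (404,201)–(402,245). The look-alikes are the yellow stand (359,218) and the purple stand (374,203), both empty. The plate has its green end at (278,293) and red end at (338,265). The side view agrees: stylus (369,185), yellow (329,185), purple (337,165). I choose the grey/black-foot one and will triangulate.

```bash
sed -i "s/np.array(m\['rotation'\])@d/R.from_euler('xyz',m['rotation'],degrees=True).as_matrix()@d/" h.py
python3 - <<'E'
from h import *
np.set_printoptions(precision=4,suppress=True)
P={'grip':((403.8,201.5),(369.5,177)),'collar':((406.5,214.2),(367.8,183)),'mouth':((408.1,212.4),(369.9,183.8)),'yellow':((356.3,201.6),(329.7,172.6)),'purple':((375.7,184.6),(334.6,151.8)),'contour':((308.2,286.5),(305.3,263.4)),'green':((274.1,286.2),(280.6,274.3)),'red':((337,255.2),(320.7,238.5)),
'amber':((311.2,252.4),(293.9,221.7)),'petri':((202.9,372.8),(232.5,371.9)),'tape':((258.3,396),(287,384.2)),'small':((424.8,267.2),(388.3,232.1))}
Z={'grip':.1155,'collar':.088,'mouth':.088,'yellow':.088,'purple':.088,'contour':.034,'green':.064,'red':.064}
for k,(a,b) in P.items():
    z=Z.get(k,0); print(k,tri([ray('scene',a),ray('side',b)]),atz('scene',a,z),atz('side',b,z))
import glob
im=cv2.imread('pics/scene.png')[180:260,340:440]; cv2.imwrite('pics/crop.png',cv2.resize(im,(700,560),interpolation=2))
E
```

```text
grip [ 0.4634 -0.2869  0.1226] [ 0.4713 -0.3032  0.1155] [ 0.4671 -0.2956  0.1155]
collar [ 0.4801 -0.3302  0.0708] [ 0.4609 -0.2995  0.088 ] [ 0.4739 -0.3045  0.088 ]
mouth [ 0.4665 -0.3105  0.0856] [ 0.4628 -0.3106  0.088 ] [ 0.4675 -0.3036  0.088 ]
yellow [ 0.5839 -0.2873  0.0975] [ 0.5972 -0.2999  0.088 ] [ 0.5876 -0.305   0.088 ]
purple [ 0.6147 -0.4073  0.092 ] [ 0.6188 -0.4249  0.088 ] [ 0.6203 -0.4065  0.088 ]
contour [ 0.5231 -0.0204  0.0181] [0.5084 0.007  0.034 ] [ 0.5127 -0.0134  0.034 ]
green [0.5398 0.0628 0.0544] [0.5303 0.0804 0.064 ] [0.5324 0.0648 0.064 ]
red [ 0.5001 -0.0762  0.0682] [ 0.504  -0.0853  0.064 ] [ 0.5033 -0.0781  0.064 ]
amber [ 0.6329 -0.1667 -0.0019] [ 0.6313 -0.1613  0.    ] [ 0.6308 -0.1672 -0.    ]
petri [0.5156 0.2845 0.0064] [0.5201 0.2753 0.    ] [0.5209 0.2861 0.    ]
tape [ 0.4103  0.2611 -0.0021] [0.4088 0.2632 0.    ] [0.4094 0.2617 0.    ]
small [ 0.3807 -0.237   0.0031] [ 0.3818 -0.2456  0.    ] [ 0.3834 -0.2375  0.    ]
```

View pics/crop.png

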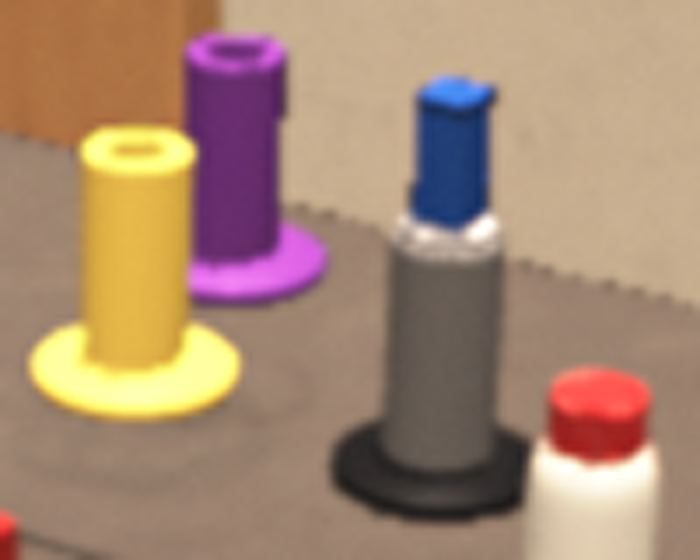

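The crop confirms that the blue-handled stylus sits in the grey tube with the black foot, and that the yellow and purple stands are empty look-alikes. Next I move above it for a wrist look.

Run:
```python
from h import *
np.set_printoptions(precision=4,suppress=True)
for yaw in (0,20,-33,45,90): print(yaw,manip.solve_ik([.467,-.303,.3],[180,0,yaw]), manip.solve_ik([.52,0,.25],[180,0,yaw]))
manip.move_ptp([.467,-.303,.30],[180,0,20])
im,o=snap('wrist','w1.png'); print(o['time_s'],o['position'],o['tool_rot'],o['wrist_force'])
for t,z in(('stylus_grip',.1155),('stylus_collar',.088),('stand_mouth',.088)):
    for d in manip.pinpoint(t,'wrist'): print(t,d,atz('wrist',d['pixel'],z,o))
```

```text
0 [ 27.7062  23.9044  -1.1169 102.3937   0.5615  53.7072 -63.6473] [   3.684    24.8233  -13.3883  110.0213    7.7645   46.0152 -103.9154]
20 [ 30.886   23.9648  -5.3974 102.2227   2.709   53.9373 -45.644 ] [  6.7546  25.1436 -17.4358 109.8616  10.1146  46.464  -86.1215]
-33 [ 22.051   24.0389   6.5202 102.6956  -3.301   53.4491 -93.0228] [  -2.4199   24.4633   -5.3859  110.3405    3.1329   45.3345 -132.5281]
45 [ 35.2094  24.2027 -11.2256 101.99     5.6364  54.3502 -23.3435] [ 10.6811  25.7001 -22.653  109.6591  13.1678  47.1547 -63.9678]
90 [ 42.8898  25.0921 -21.6865 101.5796  10.9747  55.4014  16.7998] [ 17.8639  27.2099 -32.3959 109.297   18.9923  48.8303 -24.3381]
2.5083 [ 0.4664 -0.3042  0.3   ] [179.9734   0.0184  19.9134] [ 0.1861 -0.1661 -0.6037]
stylus_grip {'pixel': [321.2, 226.1], 'conf': 0.69} [ 0.4734 -0.3026  0.1155]
stylus_collar {'pixel': [320.1, 223.2], 'conf': 0.79} [ 0.4685 -0.3034  0.088 ]
stand_mouth {'pixel': [320.0, 223.0], 'conf': 0.81} [ 0.4686 -0.3032  0.088 ]
stand_mouth {'pixel': [511.9, 97.1], 'conf': 0.78} [ 0.6163 -0.4106  0.088 ]
stand_mouth {'pixel': [381.0, 76.3], 'conf': 0.58} [ 0.595  -0.3078  0.088 ]
```

View pics/w1.png

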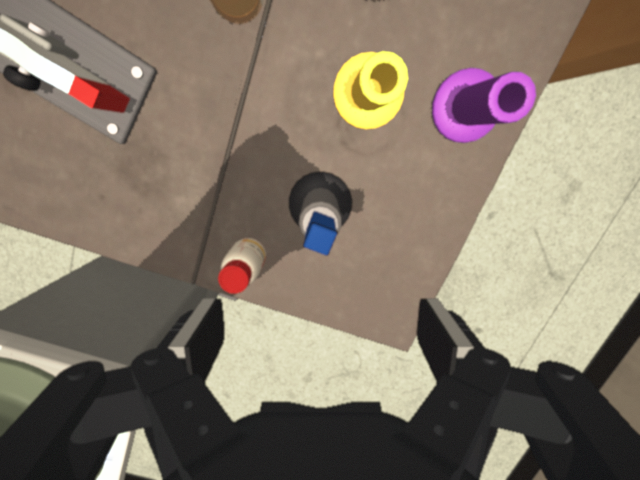

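The wrist picture shows the blue grip top at (321,233) in the black-foot stand (320,200). The yellow (370,90) and purple (490,105) stands lie clear, and the small bottle is at (240,265). Next I get the grip's yaw from the top face.

Run:
```python
from h import *
np.set_printoptions(precision=4,suppress=True)
im=cv2.imread('pics/w1.png'); c=im[190:270,285:360].astype(int)
o={'position':[.4664,-.3042,.3],'tool_rot':[179.9734,.0184,19.9134]}
b=c[:,:,0]; m=(b>c[:,:,2]*1.8)&(b>90)
print(np.histogram(b[m],bins=range(90,260,10)))
for th in(110,130,150,170):
    mm=(m&(b>th)).astype(np.uint8); 
    n,l,s,ce=cv2.connectedComponentsWithStats(mm); 
    if n<2: continue
    k=1+np.argmax(s[1:,4]); ys,xs=np.where(l==k)
    h=cv2.convexHull(np.c_[xs,ys].astype(np.int32))[:,0]+[285,190]
    W=np.array([atz('wrist',p,.139,o)[:2] for p in h]); r=cv2.minAreaRect((W*1e4).astype(np.float32)); print(th,s[k],np.array(r[0])/1e4,np.array(r[1])/10,r[2])
cv2.imwrite('pics/blue.png',cv2.resize(im[190:270,285:360],(560,600),interpolation=cv2.INTER_NEAREST))
```

```text
(array([192,  27,  11,  20,  24,  40,  70, 467,  14,   0,   0,   0,   0,
         0,   0,   0]), array([ 90, 100, 110, 120, 130, 140, 150, 160, 170, 180, 190, 200, 210,
       220, 230, 240, 250]))
110 [ 19  34  33  31 645] [ 0.4698 -0.3025] [19.0413 18.9949] 88.21040344238281
130 [ 20  35  31  30 614] [ 0.4696 -0.3027] [18.6393 18.5654] 88.21040344238281
150 [ 20  35  30  29 544] [ 0.4693 -0.3026] [17.5075 17.7553] 87.32087707519531
170 [28 40  1  2  2] [ 0.4742 -0.2958] [0.7549 0.    ] -160.52142333984375
```

View pics/blue.png

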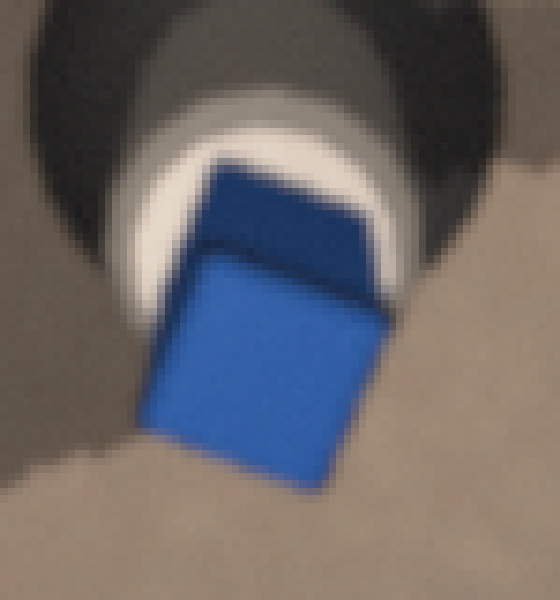

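Run:
```python
from h import *
np.set_printoptions(precision=4,suppress=True)
rot=[180,0,88]
manip.move_ptp([.4695,-.3026,.25],rot)
manip.move_l([.4695,-.3026,.1715],rate=.1)
manip.close_gripper(50); manip.hold(.2)
o=manip.observe(); print('grasp',o['time_s'],o['position'],o['tool_rot'],o['grip_width'],o['grip_force'],o['wrist_force'],o['moment'])
p=o['position']
manip.move_l([p[0],p[1],.30],rate=.12)
manip.hold(.2); o=manip.observe(); print('lift',o['time_s'],o['position'],o['grip_width'],o['grip_force'],o['wrist_force'],o['moment'])
manip.move_ptp([.42,0,.32],rot); manip.hold(.3)
im,o=snap('wrist','w2.png'); print(o['time_s'],o['position'],o['tool_rot'],o['wrist_force'])
for t,z in(('green_end',.064),('red_end',.064),('contour',.034),('stylus_ball',.15)):
    for d in manip.pinpoint(t,'wrist'): print(t,d,atz('wrist',d['pixel'],z,o))
hsv=cv2.cvtColor(im,cv2.COLOR_RGB2HSV)
```

```text
grasp 5.45 [ 0.4696 -0.3027  0.1717] [179.9866   0.0105  87.9947] 0.22238082828152786 48.91829073429108 [-0.6261  0.3574  4.1564] [ 0.0682  0.2607 -0.0415]
lift 6.875 [ 0.4695 -0.3026  0.2995] 0.22753516955408362 48.789008259773254 [ 0.2751  1.2208 -1.5174] [-0.0384  0.0339  0.0072]
8.35 [ 0.4202 -0.0004  0.3199] [-179.9879   -0.0088   87.9448] [-0.2081 -0.0181 -0.5051]
green_end {'pixel': [436.3, 141.1], 'conf': 0.64} [0.5321 0.0661 0.064 ]
green_end {'pixel': [408.2, 210.4], 'conf': 0.36} [0.5084 0.0002 0.064 ]
red_end {'pixel': [401.6, 284.2], 'conf': 0.95} [ 0.5048 -0.0809  0.064 ]
contour {'pixel': [409.4, 214.4], 'conf': 0.9} [ 0.5178 -0.0113  0.034 ]
stylus_ball {'pixel': [321.9, 246.3], 'conf': 0.49} [ 0.4212 -0.0056  0.15  ]
```

View pics/w2.png

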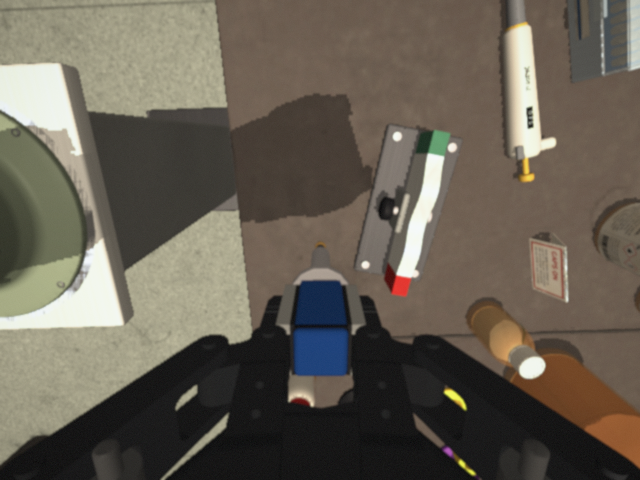

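The wrist picture shows the stylus held upright (grip at (320,325)). The plate runs from its green end (435,142) to its red end (400,286). I crop both ends to separate the top faces from the sides.

Run:
```python
import cv2,numpy as np
im=cv2.imread('pics/w2.png')
a=cv2.resize(im[120:170,405:465],None,fx=6.6,fy=6.6,interpolation=0);b=cv2.resize(im[255:305,375:435],None,fx=6.6,fy=6.6,interpolation=0)
cv2.imwrite('pics/ends.png',np.hstack([a,b]))
```

```text
(no output)
```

View pics/ends.png

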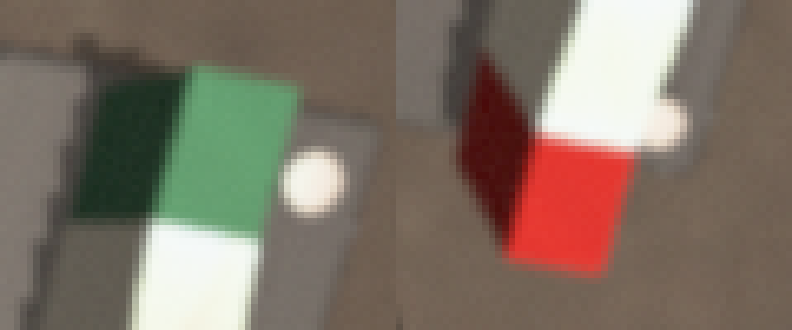

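The left crop shows the green top face at corners (193,67),(300,88),(262,237),(155,222). The right crop shows the red top face at (536,132),(635,152),(605,275),(508,258). I fit the plate's pose to these, then check force noise and step timing in air above the green end.

```bash
cat > fit.py <<'E'
from h import *
from scipy.optimize import least_squares
o2={'position':[.4202,-.0004,.3199],'tool_rot':[-179.9879,-.0088,87.9448]}
g=np.array([(193,67),(300,88),(262,237),(155,222)])/6.6+[404.5,119.5]
r=(np.array([(536,132),(635,152),(605,275),(508,258)])-[396,0])/6.6+[374.5,254.5]
X=np.array([(-8,85,30),(8,85,30),(8,63,30),(-8,63,30),(-8,-63,30),(8,-63,30),(8,-85,30),(-8,-85,30)])/1e3
px=np.vstack([g,r])
def pose(p,Y): return (R.from_euler('z',p[2])*R.from_euler('x',p[3])).apply(Y)+[p[0],p[1],.034]
def res(p,t=None):
    m=manip.camera_model('wrist');T=np.array(m['T_tool_cam']);Rt=R.from_euler('xyz',o2['tool_rot'],degrees=True).as_matrix()
    f=240/np.tan(np.radians(m['fovy']/2)); q=p if t is None else [*p,t]
    c=((pose(q,X)-o2['position'])@Rt-T[:3,3])@T[:3,:3]
    return (np.c_[m['cx']+f*c[:,0]/c[:,2],m['cy']+f*c[:,1]/c[:,2]]-px).ravel()
E
python3 - <<'E'
from fit import *
np.set_printoptions(precision=4,suppress=True)
for t in(None,-.08,-.04,0,.04,.08):
    s=least_squares(res,[.518,-.01,-.2]+([0] if t is None else []),args=(t,)); p=[*s.x,t] if t is not None else s.x
    print(np.array(p),s.cost,pose(p,np.array([[0,.074,.03],[0,-.074,.03]])).ravel())
s=least_squares(res,[.518,-.01,-.2,0]);G=pose(s.x,np.array([0,.074,.03]))
manip.move_ptp([G[0],G[1],.27],[180,0,88])
F=[];t0=manip.observe()['time_s']
for i in range(30): manip.hold(.02); F.append(manip.observe()['wrist_force'])
F=np.array(F);print('air',F.mean(0),F.std(0)); print(F[:12,2])
print(t0,manip.observe()['time_s'],manip.observe()['position'])
for i in range(3):
    ta=manip.observe()['time_s'];a=manip.observe()['position']; manip.move_l([G[0],G[1],.27-.003*(i+1)],rate=.03); o=manip.observe(); print(o['time_s']-ta,a[2]-o['position'][2],o['wrist_force'],o['position'])
E
```

```text
[ 0.5193 -0.01   -0.2323 -0.0815] 0.8947265884496673 [ 0.5368  0.0642  0.0579  0.5028 -0.0794  0.0699]
[ 0.5193 -0.0099 -0.2318 -0.08  ] 0.8955421839613155 [ 0.5368  0.0642  0.058   0.5029 -0.0794  0.0698]
[ 0.5194 -0.0093 -0.2187 -0.04  ] 1.679649643869816 [ 0.5357  0.064   0.061   0.5036 -0.0804  0.0669]
[ 0.5195 -0.0087 -0.2059  0.    ] 4.757133332549642 [ 0.5347  0.0637  0.064   0.5044 -0.0812  0.064 ]
[ 0.5196 -0.008  -0.1935  0.04  ] 11.649591156910597 [ 0.5336  0.0634  0.0669  0.5052 -0.0818  0.061 ]
[ 0.5197 -0.0073 -0.1814  0.08  ] 24.258986136710284 [ 0.5326  0.0629  0.0698  0.506  -0.0822  0.058 ]
air [-0.1763 -0.0361 -1.202 ] [0.4305 0.459  0.5236]
[-2.2366 -2.1039 -1.4066 -1.6092 -1.5105 -1.499  -0.795  -0.3298 -1.0829
 -0.3989 -0.7095 -1.8004]
9.225 9.725 [0.5368 0.064  0.2703]
0.25 0.0035089463469781257 [ 0.4004  0.1268 -1.3769] [0.5367 0.0641 0.2667]
0.25 0.0029846081357152165 [-0.7363 -0.0612 -1.1846] [0.5367 0.0642 0.2638]
0.25 0.002955137343143621 [ 0.1771 -0.2572 -0.8578] [0.5367 0.0642 0.2608]
```

```bash
cat > trace.py <<'E'
from fit import *
import json
OFF,F0=.1597,-1.2
def force(n=6):
    f=[]
    for _ in range(n): manip.hold(.016); f.append(manip.observe()['wrist_force'][2])
    return np.mean(f)-F0
s=least_squares(res,[.518,-.01,-.2,0]);G=pose(s.x,np.array([0,.074,.03]))
z=.236; manip.move_l([G[0],G[1],z],rate=.05)
while z>.212:
    f=force(8)
    if f>1.6: break
    z-=.001; manip.move_l([G[0],G[1],z])
else: raise SystemExit('no contact')
zz=manip.observe()['position'][2]; h=zz-OFF+max(f-1.2,0)/800; tilt=(h-.034-.03)/.074
print('touch',zz,f,h,tilt)
z=h+OFF-.003; manip.move_l([G[0],G[1],z]); f=force(15); zz=manip.observe()['position'][2]
h=zz-OFF+(f-1.2)/800; tilt=np.clip((h-.064)/.074,-.085,.085); print('pressed',zz,f,h,tilt)
q=[*least_squares(res,s.x[:3],args=(tilt,)).x,tilt]
L=np.array([pose(q,np.array([0,y,.03])) for y in(.074,-.075)]); print(L)
n=75; step=.149/n; v=tilt*-1*step; log=[]
for k in range(1,n+1):
    xy=L[0,:2]+(L[1,:2]-L[0,:2])*k/n
    hp=h+v; manip.move_l([*xy,hp+OFF-.003])
    f=force(); o=manip.observe(); m=o['position'][2]-OFF+np.clip((f-1.2)/800,-.001,.0065)
    e=m-hp; h=hp+.6*e; v+=.25*e
    log.append((k,round(.074-k*step,4),round(m,4),round(h,4),round(f,2),round(v/step,2)))
for l in log[::2]: print(*l)
fs=np.array([l[4] for l in log]); print('min/max',fs.min(),fs.max(),manip.observe()['time_s'])
p=manip.observe()['position']; manip.move_l([p[0],p[1],.30]); print(manip.observe()['time_s'])
E
python3 trace.py
```

```text
touch 0.21803631240475202 2.525462308256823 0.05999314029007304 -0.0541467528368508
pressed 0.21673589222623366 3.2393799116055835 0.059585117115740625 -0.0596605795170186
[[ 0.53622859  0.06410204  0.05953436]
 [ 0.50302973 -0.0808804   0.06841851]]
1 0.072 0.0596 0.0596 3.56 0.05
3 0.068 0.06 0.0601 3.47 0.08
5 0.0641 0.0599 0.0599 3.53 0.01
7 0.0601 0.0605 0.0602 4.18 0.07
9 0.0561 0.0614 0.0614 3.61 0.2
11 0.0521 0.0639 0.0636 4.32 0.45
13 0.0482 0.0655 0.0656 3.41 0.47
15 0.0442 0.0674 0.0676 3.34 0.47
17 0.0402 0.0691 0.0692 3.51 0.43
19 0.0363 0.0709 0.0707 3.88 0.42
21 0.0323 0.0713 0.0716 2.98 0.27
23 0.0283 0.0717 0.072 2.98 0.15
25 0.0243 0.0718 0.0719 3.36 0.04
27 0.0204 0.0709 0.0712 3.02 -0.13
29 0.0164 0.0692 0.0695 3.06 -0.33
31 0.0124 0.0683 0.0683 3.65 -0.31
33 0.0084 0.0666 0.0667 3.47 -0.38
35 0.0045 0.0654 0.0653 3.78 -0.35
37 0.0005 0.064 0.0639 3.91 -0.34
39 -0.0035 0.0631 0.063 3.88 -0.27
41 -0.0075 0.0632 0.0629 4.14 -0.09
43 -0.0114 0.0638 0.0635 4.18 0.07
45 -0.0154 0.0647 0.0646 3.9 0.21
47 -0.0194 0.0669 0.0664 4.64 0.4
49 -0.0233 0.0683 0.0682 3.84 0.45
51 -0.0273 0.07 0.0702 3.27 0.46
53 -0.0313 0.0708 0.0711 2.87 0.29
55 -0.0353 0.0717 0.072 3.0 0.22
57 -0.0392 0.0712 0.0717 2.64 0.01
59 -0.0432 0.0707 0.0709 3.31 -0.14
61 -0.0472 0.0699 0.0699 3.46 -0.2
63 -0.0512 0.0687 0.0687 3.55 -0.27
65 -0.0551 0.0674 0.0676 3.18 -0.3
67 -0.0591 0.0675 0.0672 4.14 -0.15
69 -0.0631 0.0673 0.0671 4.04 -0.06
71 -0.0671 0.0675 0.0672 4.2 0.02
73 -0.071 0.0675 0.0675 3.77 0.05
75 -0.075 0.0676 0.0677 3.46 0.05
min/max 2.64 4.64 44.9083
45.5583
```

The trace held 2.6–4.6 N throughout. Now I return the stylus.

```bash
python3 - <<'E'
from trace_f import *
E
cat > ret.py <<'E'
from h import *
def force(n=6):
    f=[]
    for _ in range(n): manip.hold(.016); f.append(manip.observe()['wrist_force'])
    return np.mean(f,0)
x,y=.4696,-.3027
manip.move_ptp([x,y,.285],[180,0,88]); print(manip.observe()['position'],force(8))
for z,r in((.25,.1),(.21,.06),(.175,.06)):
    manip.move_l([x,y,z],rate=r); f=force(4); print(z,f)
    if np.abs(f+[0,0,1.2]).max()>4: raise SystemExit('contact')
while z>.1695:
    z-=.0007; manip.move_l([x,y,z]); f=force(5)
    if f[2]>2.5: break
o=manip.observe(); print('seat',z,o['position'],f,o['time_s'])
manip.gripper_open(); manip.hold(.2)
manip.move_l([x,y,.30],rate=.15); o=manip.observe(); print(o['time_s'],o['grip_width'])
im,o=snap('wrist','w3.png'); snap('scene','s3.png')
for t,zz in(('stylus_grip',.1155),('stylus_collar',.088)):
    for d in manip.pinpoint(t,'wrist'): print(t,d,atz('wrist',d['pixel'],zz,o))
a=cv2.imread('pics/w3.png')[140:330,220:420];b=cv2.imread('pics/s3.png')[180:275,340:440]
cv2.imwrite('pics/fin.png',np.hstack([cv2.resize(a,(400,380)),cv2.resize(b,(400,380))]))
E
python3 ret.py
```

```text
[ 0.46968584 -0.30202688  0.28438917] [ 0.53272277  0.49896344 -1.31000356]
0.25 [ 0.26374215  0.20662488 -0.54504565]
0.21 [ 0.00918323 -0.18442163 -0.83229423]
0.175 [-0.13399657  0.15211975 -1.04729256]
seat 0.17149999999999996 [ 0.46965141 -0.30272688  0.1716756 ] [-1.30114082  0.87337774  5.0396782 ] 50.5083
52.3667 0.9988033339094392
stylus_grip {'pixel': [320.0, 233.1], 'conf': 0.91} [ 0.46893372 -0.30115885  0.1155    ]
stylus_collar {'pixel': [319.5, 229.4], 'conf': 0.69} [ 0.46824833 -0.30583301  0.088     ]Traceback (most recent call last):
  File "<stdin>", line 1, in <module>
ModuleNotFoundError: No module named 'trace_f'
```

View pics/fin.png

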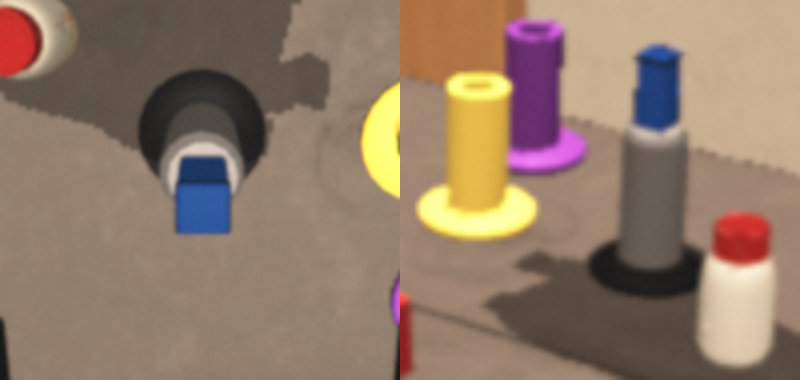

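The pictures show the stylus upright in its grey stand, with the collar flat on the rim (wrist crop (203,205), scene crop (657,85)). The neighbours are undisturbed. I'm handing in.

```bash
python3 -c "
from bench import manip
print(manip.close_job())"
```

```text
the job is handed in; nothing more can be done
None
```

I traced the edge in one pass from green to red, with the tip force at 2.6–4.6 N at every point I sampled, put the stylus back upright and home in its stand, and handed the job in at about 52.5 s; no verdict came back.

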